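Slide the loaded parts tray into its bench holder and snap the flap across

ROBOT

A 7-joint arm with a two-finger parallel gripper is mounted at the origin on the work surface. World frame = base frame: x ahead of the robot, y to its left, z up, the work surface at z = 0. Lengths are in m, angles in rad, forces in N, time in s.
With the tool pointing down it reaches from about 0.4 to 0.925 m from the base axis. Payload 5.6 kg.
Tool frame: the origin (TCP) lies between the finger pads; the fingertips stand 8 mm ahead of it and the grasp point (between the pads) lies 11 mm behind it; z points along the fingers, y is the line along which they close (so a half turn about z gives the same grasp; the last joint's range is limited). The gripper opens to 85 mm and grips with 20 to 120 N. Pads are 22 mm wide; open, the fingers measure 114 mm over their backs; the gripper's body (76 mm by 85 mm) begins 54 mm behind the grasp point. The pads swing forward as they close: fully open they stand 13 mm farther back than shut.
Start: joints at [1.102, 0.468, -0.012, 1.603, 0.006, 1.071, -0.056], TCP at [0.268, -0.592, 0.206] pointing down, gripper open.
Joint ranges: [-2.53, 2.53], [-0.31, 2.02], [-1.57, 1.55], [0.28, 2.44], [-1.29, 4.43], [0.15, 1.84], [-2.92, 2.92]. Speed limits (rad/s): [2.57, 2.57, 3.14, 3.14, 3.14, 3.14, 3.14].

INTERFACE

Orientations are given as a rotation vector (axis times angle).
In Python, from bench import robot, fingers, planner, vision, order, status gives the robot as it stands. Calls block until the motion is done:
- robot.move_ptp(position, orientation): joint-space move of the TCP to a pose.
- robot.movel(position, attitude=None, feed=0.15): straight line of the TCP; attitude=None keeps the orientation; feed is the mean speed in m/s.
- robot.goto_joints(angles): joint-space move.
- fingers.ungrasp() and fingers.grab(newtons=None): open the fingers fully, or close them until they stop; newtons is the grip in N (None keeps the last).
- robot.dwell(seconds).
- planner.solve_ik(position, orientation): joint angles nearest the present ones, or None.
- vision.get_image(name): name is "scene" or "top" or "wrist"; returns a dict with "pixels" (420x560x3 uint8, red, green, blue), "intrinsics" (3x3 intrinsics, pixels), "R" (3x3) and "t" (3): a world point X has camera coordinates R X + t. Camera axes: x right, y down, z forward; pixel columns grow to the right and rows downward; lengths in m; the calibration is good to about 2 mm. The wrist camera is an equidistant fisheye: a pixel r from the principal point sees the ray r / f radians off the axis. A picture is of the moment at which its call begins. There is no depth.
A pose or a line that the arm cannot do raises robot.MotionError and nothing moves.
- order.finish_job(): hands the job in; it is judged then, once.
Readings, each from a call of its own:
- status.read_time(): time.
- status.read_joints(): joint angles.
- status.read_joint_vel(): joint speeds.
- status.read_joint_efforts(): joint torques, N m.
- status.read_position(): TCP position.
- status.read_ee_rot(): TCP orientation.
- status.read_wrist_force(): force on the tool from outside, world axes, zero at the start.
- status.read_wrist_torque(): the same for the moment, N m.
- status.read_finger_gap(): finger opening in m.
- status.read_grip_force(): force on a finger pad.
Only numpy, scipy, OpenCV 4.12 (cv2) and the standard library are available. Lean on these libraries where they do the work, as an engineer would, in place of code of your own. Each camera call takes 0.05 s, during which the arm holds its last target. There are 200 camera calls.

TASK

Put the loaded parts tray away in the slotted holder: slide it in through the open mouth, its edges under both rails, until it is fully home against the back stop. Then tip the open spring flap beside the mouth past its snap point so that it springs over and lies shut across the front of the tray. At the end the three parts must still be standing in the tray, and the other things on the bench stay where they are.

Things in the scene. Friction and masses are not known exactly. Their poses are not given: they have to be found in the camera images.
- tray: Grey plastic parts tray, 130 mm long (its x), 116 mm wide (its y), with three loose parts, about 0.4 kg in all. Origin: centre of the underside, z up. Floor plate 4 mm thick, its long edges sticking out as flanges from the rim (y = +-48 mm) to y = +-58 mm. Rim 26 mm high; a 24 mm high divider along y in the middle. A half turn makes no difference.
- tray_handle (a point): Centre of the tray's wooden handle bar, over the tray's centre, 70 mm above its underside. The bar runs along the tray's y: 60 mm long, 10 mm wide (along x), 16 mm high, on two thin posts at y = +-27 mm; open below between them down to the divider. The loose parts reach at most 38 mm above the tray's underside.
- holder: Slotted holder fixed to the bench: wooden base plate 8 mm thick, two low aluminium rails along its x, a back stop. Origin on the bench under the centre of the tray when home; x = direction of insertion, y to the left, z up. Home: tray origin at (0, 0, 8 mm), length along x. Base plate from x = -125 (a bare apron in front) to +85 mm. Back stop's face at x = +66 mm.
- holder_mouth (a point): Middle of the entry of the two slots, at holder (-55, 0, 12) mm. From here to the back stop each slot is open from 8 to 16 mm height for the 4 mm flange. Slot walls 121 mm apart (2.5 mm play a side); lips over the slots 104 mm apart, tops at 22 mm; open above between them. Flared cheeks widen the entry to about 130 mm, reaching out to x = -70 mm.
- flap (a joint): Angle (rad) of the steel flap that closes the mouth. 0 = open: standing up, leaning 30 degrees outward (holder +y). It tips inward (to -y); 0.52 = upright, the snap point: a spring drives it away from there either way. 2.09 = shut: level across the mouth, 18 to 42 mm high, 5 mm in front of a tray that is home. About 2 N at the free end tips it; past upright it springs shut by itself.
- flap_tip (a point): Middle of the flap's free end, 70 mm from its hinge axis, which lies along the holder's x through holder (-72.5, 77, 30) mm, on a 42 mm high post at y = 80 to 86 mm. The flap is a plate 5 mm thick (along x), 24 mm broad. When open, this point is at holder (-72.5, 112, 91) mm.
- coil: Large copper coil on a black bobbin standing loose in the tray, 34 mm across, 28 mm high; origin: centre of its underside.
- capacitor: Black round capacitor standing loose in the tray, 22 mm across, 34 mm high; origin: centre of its underside.
- choke: Small coil with a yellow winding standing loose in the tray, 26 mm across, 23.5 mm high; origin: centre of its underside.
- spool: Bystander: solder spool standing on the bench, 62 mm across, 52 mm high; origin: centre of its underside.
- pliers: Bystander: pliers with red handles lying flat, about 175 mm long along their x, 12 mm thick; origin near the pivot, on the underside.
- tin: Bystander: open steel tin, 70 mm across, 55 mm high; origin: centre of its underside.
Mind the look-alikes: they are no part of the job. What is shaped like the choke but turquoise is not meant.

How it is judged:
On the way, in this order (a step that is already met when the one before it is completed fails the run):
1. the tray is fully home in the holder, the flap still open (x of tray in the frame of holder between -0.005 and 0.004 m and y of tray in the frame of holder between -0.005 and 0.005 m and z of tray in the frame of holder between 0.005 and 0.0125 m and angle between the x axis of tray and the x axis of holder, either way round below 0.07 rad and angle between tray's own z axis and vertical below 0.06 rad and value of joint flap below 0.3 rad), for 0.2 s.
2. the flap has sprung over to its shut stop, the tray still home (x of tray in the frame of holder between -0.005 and 0.004 m and y of tray in the frame of holder between -0.005 and 0.005 m and z of tray in the frame of holder between 0.005 and 0.0125 m and angle between the x axis of tray and the x axis of holder, either way round below 0.07 rad and angle between tray's own z axis and vertical below 0.06 rad and value of joint flap above 1.99 rad), for 0.2 s.
At the end, for the whole second after the job is handed in: The tray lies in the holder's slots fully home (within 5 mm of its place along and across, flat on the base, square to 0.07 rad), the flap is at its shut stop (joint above 1.99 rad), the coil, capacitor and choke stand upright (within 0.3 rad) on the tray's floor, and all is at rest (all of step 2 and angle between each of coil, capacitor, choke's own z axis and vertical below 0.3 rad and x of coil in the frame of tray between -0.062 and 0.062 m and y of coil in the frame of tray between -0.045 and 0.045 m and z of each of coil, capacitor, choke in the frame of tray below 0.009 m and x of capacitor in the frame of tray between -0.062 and 0.062 m and y of capacitor in the frame of tray between -0.045 and 0.045 m and x of choke in the frame of tray between -0.062 and 0.062 m and y of choke in the frame of tray between -0.045 and 0.045 m and linear speed of each of tray, coil, capacitor, choke below 0.02 m/s); the robot touches nothing.
It fails at once if a bystander (spool, pliers, tin) was pushed more than 40 mm (distance of any of spool, pliers, tin from where it was at the start of the episode above 0.04 m).
It also fails if it takes over 64 s, if anything falls off the work surface, if the arm or the gripper's body presses on something with over 40 N, if the wrist force passes 120 N, or if a joint passes its speed limit or range.

## Working session

There is one attempt and no reset: what is moved stays moved. The work goes in short steps, each a Python script; the robot and the scene stay as the last script left them, time stands still between calls to the robot, and variables do not carry over. Pictures are saved under pics/ and viewed, at most 13 in all, crops included, and the job is handed in when it is done.

```bash
ls; mkdir -p pics; python3 - <<'E'
from bench import vision,status
import cv2,numpy as np,pickle
d={}
for n in("scene","top"):
    d[n]=vision.get_image(n); cv2.imwrite(f"pics/{n}0.png",d[n]["pixels"][:,:,::-1])
    print(n,d[n]["intrinsics"],d[n]["R"],d[n]["t"])
pickle.dump(d,open("d0.pkl","wb"))
print(status.read_time(),status.read_ee_rot())
E
```

```text
pics
scene [[397.73427044   0.         276.510821  ]
 [  0.         397.73427044 214.50974239]
 [  0.           0.           1.        ]] [[-0.78852693  0.6149996  -0.00088189]
 [ 0.36641741  0.46865255 -0.80380537]
 [-0.49392668 -0.63414532 -0.59489172]] [ 0.48540544 -0.17173563  1.09626028]
top [[429.30863018   0.         286.18926133]
 [  0.         429.30863018 211.70194826]
 [  0.           0.           1.        ]] [[-0.02192923 -0.99965254  0.01462545]
 [-0.99337103  0.02013563 -0.11317487]
 [ 0.11284106 -0.01701034 -0.99346743]] [0.04782477 0.63190992 0.89079542]
0.1 [-3.06920015e+00 -6.63259908e-01  7.12878441e-04]
```

View pics/scene0.png

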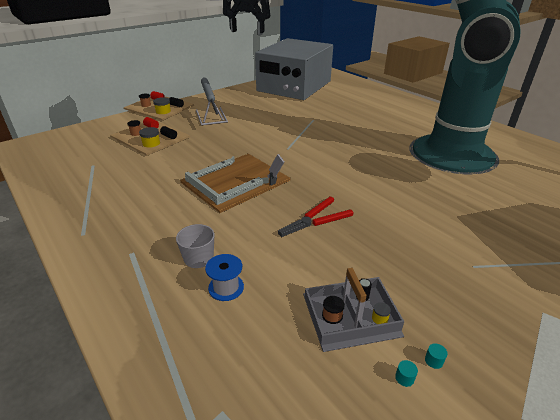

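View pics/top0.png

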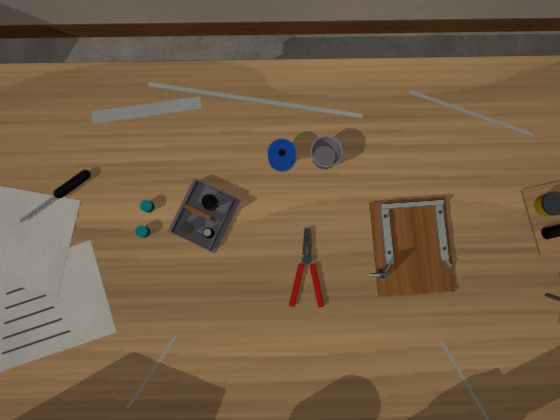

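The top view shows the tray at about (205,215), with its handle bar at (199,211). The holder is at (412,247), with its back stop at the top and the flap at (380,272). The spool is at (282,155), the tin at (326,152) and the pliers at (307,265). Next I'll zoom in to get the edges.

```bash
python3 - <<'E'
import cv2,numpy as np,pickle
d=pickle.load(open("d0.pkl","rb"))
def c(n,x,y,w,h,s): return cv2.resize(d[n]["pixels"][y:y+h,x:x+w,::-1],None,fx=s,fy=s,interpolation=cv2.INTER_CUBIC)
a=c("top",160,170,90,90,4);b=c("top",360,190,105,115,4)
o=np.zeros((460,780,3),np.uint8);o[:360,:360]=a;o[:460,360:780]=b
cv2.imwrite("pics/c1.png",o)
a=c("scene",295,260,115,95,3.4);b=c("scene",175,145,120,70,3.4)
o=np.zeros((330,800,3),np.uint8);o[:a.shape[0],:a.shape[1]]=a;o[:b.shape[0],391:391+b.shape[1]]=b[:, :409]
cv2.imwrite("pics/c2.png",o)
E
```

```text
(no output)
```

View pics/c1.png

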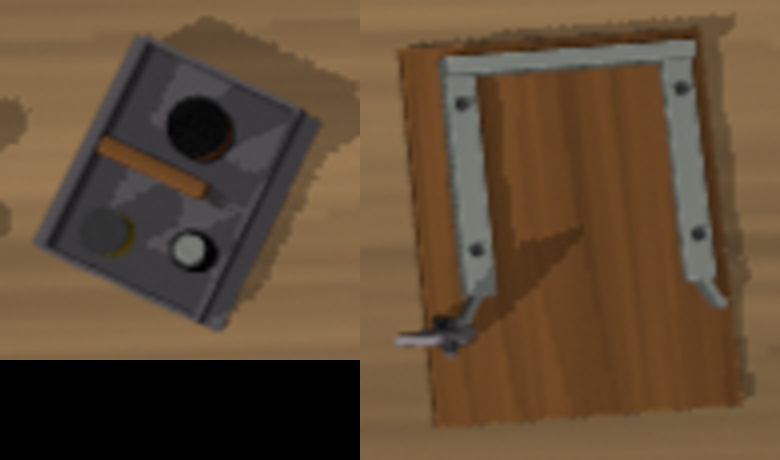

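View pics/c2.png

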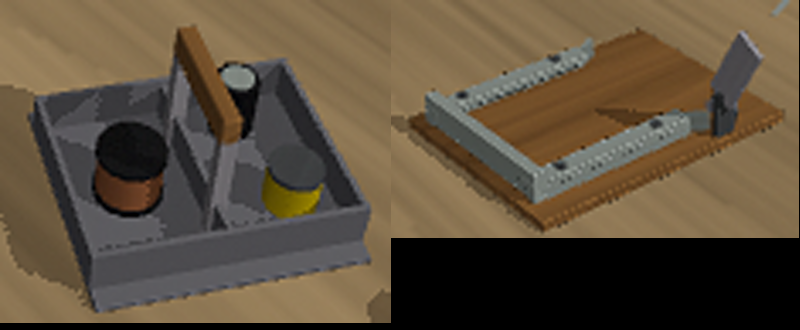

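The crops show the tray rim corners at (145,37), (318,118), (207,322) and (37,243), with the bar running from (103,145) to (205,190). The holder base corners are clear at (400,50), (697,33), (742,405) and (435,425). I'll cast rays through these.

```bash
cat > h.py <<'E'
import cv2,numpy as np
from scipy.spatial.transform import Rotation as Rot
def ray(im,uv):
    K,R,t=im["intrinsics"],im["R"],im["t"]
    d=R.T@np.array([(uv[0]-K[0,2])/K[0,0],(uv[1]-K[1,2])/K[1,1],1]); return -R.T@t,d/np.linalg.norm(d)
def fray(im,uv):
    K,R,t=im["intrinsics"],im["R"],im["t"]
    p=np.array([uv[0]-K[0,2],uv[1]-K[1,2]]);r=np.linalg.norm(p);a=r/K[0,0]
    d=R.T@np.r_[np.sin(a)*p/max(r,1e-9),np.cos(a)]; return -R.T@t,d
def onz(od,z): o,d=od; return o+d*(z-o[2])/d[2]
def tri(rs):
    A=sum(np.eye(3)-np.outer(d,d) for o,d in rs);b=sum((np.eye(3)-np.outer(d,d))@o for o,d in rs)
    p=np.linalg.solve(A,b); return p,[np.linalg.norm(np.cross(p-o,d)) for o,d in rs]
def down(yaw): # tool z down, tool y at world yaw
    y=np.array([np.cos(yaw),np.sin(yaw),0]);z=np.array([0,0,-1.]);return Rot.from_matrix(np.c_[np.cross(y,z),y,z]).as_rotvec()
E
python3 - <<'E'
from h import *
import pickle
d=pickle.load(open("d0.pkl","rb"));T,S=d["top"],d["scene"]
np.set_printoptions(precision=4,suppress=True)
t1=lambda u,v:(160+u/4-.375,170+v/4-.375); h1=lambda u,v:(360+(u-360)/4-.375,190+v/4-.375)
s1=lambda u,v:(295+u/3.4-.35,260+v/3.4-.35); s2=lambda u,v:(175+(u-391)/3.4-.35,145+v/3.4-.35)
B=[onz(ray(T,h1(*p)),.008) for p in[(400,50),(697,33),(742,405),(435,425)]]
print("base",np.array(B),[np.linalg.norm(B[i]-B[i-1]) for i in range(4)])
R=[onz(ray(T,t1(*p)),.026) for p in[(145,37),(318,118),(207,322),(37,243)]]
print("rim",np.array(R),[np.linalg.norm(R[i]-R[i-1]) for i in range(4)],np.mean(R,0))
# bar top ends: top view and scene view (scene crop ends)
for a,b in[((103,145),(190,33)),((206,190),(230,130))]: print("bar end",tri([ray(T,t1(*a)),ray(S,s1(*b))]))
for p in[(100,145),(206,190)]: print(onz(ray(T,t1(*p)),.078))
# two-view base corners, flap tip
for a,b in[((742,405),(642,32)),((435,425),(783,117)),((400,50),(545,225)),((398,341),(750,42))]: print("hold",tri([ray(T,h1(*a)),ray(S,s2(*b))]))
# masks
hsv=cv2.cvtColor(T["pixels"],cv2.COLOR_RGB2HSV)
print(hsv[215,400],hsv[250,420],hsv[330,420],hsv[211,199],hsv[240,388],hsv[200,180])
E
```

```text
base [[ 0.6537 -0.1529  0.008 ]
 [ 0.6599 -0.3203  0.008 ]
 [ 0.454  -0.3319  0.008 ]
 [ 0.4472 -0.1629  0.008 ]] [np.float64(0.20674736037223804), np.float64(0.16751726335425618), np.float64(0.20624151678048283), np.float64(0.16913322652989832)]
rim [[0.7103 0.2307 0.026 ]
 [0.6636 0.1365 0.026 ]
 [0.5539 0.1972 0.026 ]
 [0.5984 0.2887 0.026 ]] [np.float64(0.12600365797704133), np.float64(0.10517088990044043), np.float64(0.12535015368008748), np.float64(0.10173516626352956)] [0.6315 0.2133 0.026 ]
bar end (array([0.6458, 0.2264, 0.1149]), [np.float64(0.009925471985388684), np.float64(0.009925471985388748)])
bar end (array([0.6178, 0.2081, 0.0233]), [np.float64(0.012744624437491752), np.float64(0.012744624437491612)])
[0.6442 0.2435 0.078 ]
[0.6199 0.1893 0.078 ]
hold (array([ 0.4532, -0.3334,  0.0033]), [np.float64(0.00067597683257674), np.float64(0.0006759768325767691)])
hold (array([ 0.4464, -0.1638,  0.0028]), [np.float64(0.00039418693291926613), np.float64(0.00039418693291926564)])
hold (array([ 0.6535, -0.1531,  0.0052]), [np.float64(0.0006614086755532325), np.float64(0.0006614086755532329)])
hold (array([ 0.4991, -0.1295,  0.0952]), [np.float64(0.003976816400401977), np.float64(0.003976816400402002)])
[ 14 168 106] [ 14 171 100] [ 16 115 137] [ 14 170 102] [ 51  14 124] [ 16 116 139]
```

```bash
python3 - <<'E'
from h import *
import pickle
from bench import robot,vision,status,planner
np.set_printoptions(precision=4,suppress=True)
d=pickle.load(open("d0.pkl","rb"));T,S=d["top"],d["scene"]
t1=lambda u,v:(160+u/4-.375,170+v/4-.375)
s1=lambda u,v:(295+u/3.4-.35,260+v/3.4-.35)
for b,a in[((103,145),(230,130)),((206,190),(190,33))]: print("bar end",tri([ray(T,t1(*b)),ray(S,s1(*a))]))
w={}
robot.move_ptp([.56,-.24,.28],down(.048)); w["h"]=vision.get_image("wrist"); print(status.read_time(),status.read_position(),status.read_joints())
robot.move_ptp([.6317,.2150,.25],down(np.arctan2(.1095,-.0575*-1)*-1 if 0 else np.arctan2(.0575,.1120)*-1)); w["t"]=vision.get_image("wrist"); print(status.read_time(),status.read_joints())
pickle.dump(w,open("w.pkl","wb"))
for k in w:
    print(k,w[k]["intrinsics"][0],-w[k]["R"].T@w[k]["t"],w[k]["R"][2]); cv2.imwrite(f"pics/w{k}.png",w[k]["pixels"][:,:,::-1])
E
```

```text
bar end (array([0.6455, 0.2432, 0.0707]), [np.float64(0.000546119133627692), np.float64(0.0005461191336277245)])
bar end (array([0.6193, 0.1914, 0.0731]), [np.float64(0.0016886436831759957), np.float64(0.001688643683176097)])
1.8417 [ 0.5591 -0.2421  0.2795] [ 0.6605  0.3728 -0.4032  1.6034  0.1548  1.1978  0.27  ]
3.5833 [-0.0422  0.5151 -0.485   1.4849  0.2496  1.2032 -1.0403]
h [325.1923   0.     286.1254] [ 0.5555 -0.1666  0.4458] [ 0.0119 -0.2978 -0.9546]
t [325.1923   0.     286.1254] [0.6668 0.2805 0.4162] [-0.1365 -0.2652 -0.9545]
```

View pics/wh.png

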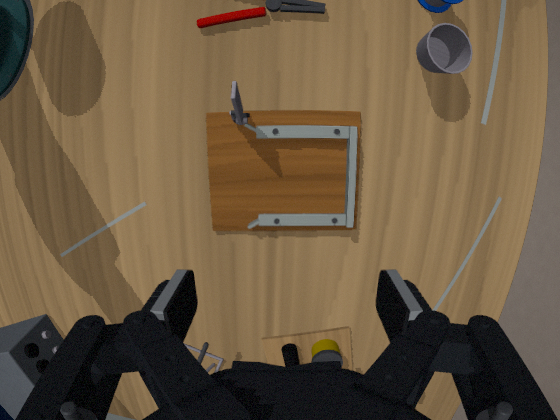

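View pics/wt.png

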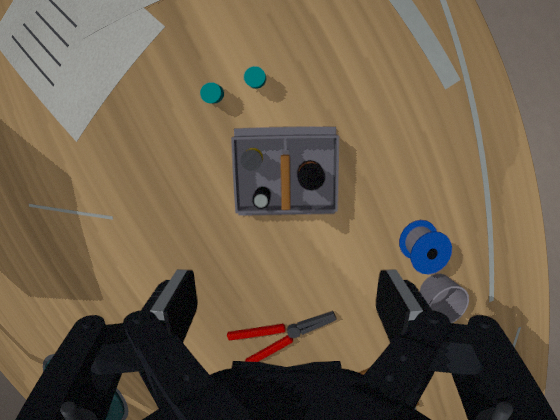

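The holder picture shows the left rail from (258,132) to (348,132), the right rail from (258,220) to (348,220) and the back stop at about column 351. The tray picture shows the tray spanning columns 233–338 and rows 128–214. The bar is vertical at column 285, so the yaw is nearly right. Now I'll fit the edges.

```bash
cat > fit.py <<'E'
from h import *
def edge(im,axis,rng,lo,hi,sign,z):
    """axis 0: scan each column in rng over rows lo..hi; sign +1: saturation rises along scan. ->world points"""
    s=cv2.GaussianBlur(cv2.cvtColor(im["pixels"],cv2.COLOR_RGB2HSV)[:,:,1].astype(np.float32),(3,3),0)
    P=[]
    for k in rng:
        l=(s[lo:hi,k] if axis==0 else s[k,lo:hi]);g=sign*np.diff(l);i=int(g.argmax())
        o=0
        if 0<i<len(g)-1:
            q=g[i-1]-2*g[i]+g[i+1]; o=.5*(g[i-1]-g[i+1])/q if q else 0
        e=lo+i+.5+o
        P.append(onz(fray(im,(k,e) if axis==0 else (e,k)),z)[:2])
    P=np.array(P,np.float32);f=cv2.fitLine(P,cv2.DIST_HUBER,0,.001,.001).ravel()
    v=f[:2];r=(P-f[2:])@np.array([-v[1],v[0]])
    return f[2:],v,np.median(abs(r)),P
E
python3 - <<'E'
from fit import *
import pickle
w=pickle.load(open("w.pkl","rb"));H,T=w["h"],w["t"]
np.set_printoptions(precision=4,suppress=True)
def rep(n,C,yaw,*a):
    p,v,r,_=edge(*a);ax=np.array([np.cos(yaw),np.sin(yaw)]);ay=np.array([-ax[1],ax[0]]);q=p-C
    an=np.arctan2(v[1],v[0]); print(n,"local",q@ax,q@ay,"dyaw",(an-yaw+np.pi/4)%(np.pi/2)-np.pi/4,"res",r)
C=np.array([.5737,-.241]);y=.048
rep("Lin z22",C,y,H,0,range(285,338),134,145,1,.022)
rep("Rin z16",C,y,H,0,range(275,338),205,219,-1,.016)
rep("Rin z22",C,y,H,0,range(275,338),205,219,-1,.022)
rep("Lout z22",C,y,H,0,range(270,338),118,131,-1,.022)
rep("Rout z22",C,y,H,0,range(270,338),221,230,1,.022)
rep("stop z8",C,y,H,1,range(150,208),338,352,-1,.008)
rep("base front",C,y,H,1,range(135,220),200,218,1,.008)
rep("base back",C,y,H,1,range(135,220),354,366,-1,.008)
rep("base L",C,y,H,0,range(255,340),105,118,1,.008)
C=np.array([.6317,.2150]);y=-.474
rep("rim x-",C,y,T,1,range(142,205),226,238,-1,.026)
rep("rim x+",C,y,T,1,range(142,205),333,346,1,.026)
rep("fl y+",C,y,T,0,range(240,330),122,133,-1,.004)
rep("fl y-",C,y,T,0,range(240,330),208,219,1,.004)
rep("bar x-",C,y,T,1,range(160,203),278,286,1,.078)
rep("bar x+",C,y,T,1,range(160,203),285,294,-1,.078)
rep("bar y+",C,y,T,0,range(283,289),148,160,1,.078)
rep("bar y-",C,y,T,0,range(283,289),202,215,-1,.062)
E
```

```text
Lin z22 local 0.025244307030744283 0.04631966501592476 dyaw 0.0065948367 res 4.7964288e-05
Rin z16 local 0.0036022999012675447 -0.05750483203018864 dyaw -0.00036376715 res 7.271895e-05
Rin z22 local 0.00334810561307929 -0.05565235410403282 dyaw -0.00036597252 res 7.163392e-05
Lout z22 local -0.00618701105102473 0.06346426565218159 dyaw 0.00014710426 res 5.769689e-05
Rout z22 local 0.008369913508261056 -0.0740661876898104 dyaw 0.0007445216 res 5.6565277e-05
stop z8 local 0.06646633250471803 -0.006223047091661463 dyaw 0.00091576576 res 7.2934825e-05
base front local -0.12372685383736505 -0.0038857020868514436 dyaw 0.0049608946 res 9.013689e-05
base back local 0.08498575451725707 -0.004203809406991807 dyaw 0.001962185 res 7.476603e-05
base L local -0.0040922758354084154 0.08281880243784451 dyaw 0.003982842 res 9.4445786e-05
rim x- local -0.06462106524454031 0.004849996432895667 dyaw 0.014028966 res 5.8571808e-05
rim x+ local 0.06522632597659256 0.014221349205284041 dyaw 0.013256013 res 6.566197e-05
fl y+ local 0.013162536534759923 0.060626809705220955 dyaw 0.012707412 res 6.0596918e-05
fl y- local -0.010417702111067167 -0.05514338745559849 dyaw 0.015422106 res 0.000100902515
bar x- local -0.004446228168921341 0.0009232009202864043 dyaw 0.01553148 res 5.8755555e-05
bar x+ local 0.0049575785550795325 0.005078817687927103 dyaw 0.011197984 res 3.7679198e-05
bar y+ local 0.0007632273290168549 0.033687713085850474 dyaw -0.04414755 res 3.6534657e-05
bar y- local 0.0005334342847725147 -0.031066857388721718 dyaw 0.025237978 res 4.6993926e-05
```

Sizes agree: inner lips 104 mm apart, flanges 116 mm apart, rim 130 mm long, bar about 9.5 mm wide. I'll grasp the tray and carry it to the front of the apron.

```bash
cat >> h.py <<'E'
def rot2(a): return np.array([[np.cos(a),-np.sin(a)],[np.sin(a),np.cos(a)]])
HY=.049; HO=np.array([.5737,-.241])+rot2(.048)@[.0006,-.0054]
TY=-.460; TO=np.array([.6317,.2150])+rot2(-.474)@[.0003,.0024]
def hp(x,y,z): return np.r_[HO+rot2(HY)@[x,y],z]
E
python3 - <<'E'
from h import *
from bench import robot,vision,status,fingers
np.set_printoptions(precision=4,suppress=True)
print(HO,TO)
g=down(TY)
robot.move_ptp([*TO,.12],g); robot.movel([*TO,.059],feed=.08); robot.dwell(.3)
print(status.read_position(),status.read_wrist_force())
fingers.grab(60); robot.dwell(.3); print("gap",status.read_finger_gap(),status.read_grip_force(),status.read_wrist_force())
robot.movel([*TO,.19],feed=.1); robot.dwell(.3); print("lift",status.read_finger_gap(),status.read_wrist_force(),status.read_wrist_torque(),status.read_time())
robot.movel([.45,.0,.19],down((TY+HY)/2),feed=.2)
robot.movel(hp(-.150,0,.19),down(HY),feed=.2); robot.dwell(.3)
im=vision.get_image("wrist"); cv2.imwrite("pics/w3.png",im["pixels"][:,:,::-1]); 
print(status.read_position(),hp(-.150,0,.19),status.read_time())
E
```

```text
[ 0.5746 -0.2464] [0.6331 0.217 ]
[0.6333 0.217  0.0595] [-0.3834 -0.7217 -0.6055]
gap -0.00024827557807990383 0.0 [-0.7049  0.2709  0.5545]
lift -0.00023620250825777387 [-0.3097  0.5916  0.7567] [ 0.0016 -0.0672 -0.0321] 8.2083
[ 0.4249 -0.2534  0.1901] [ 0.4247 -0.2537  0.19  ] 11.55
```

View pics/w3.png

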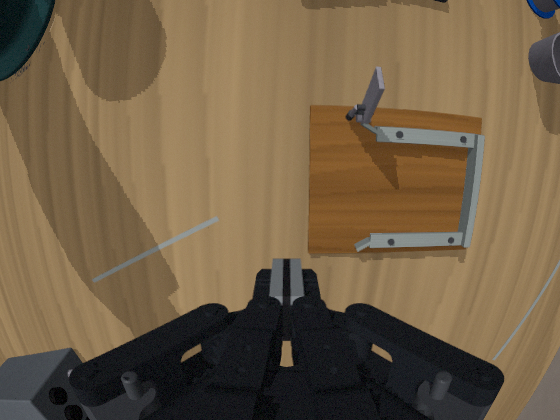

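The gripper closed on nothing: the gap is 0 and the fingers are empty in the picture. I need to see the tray and find out why.

```bash
python3 - <<'E'
from h import *
from bench import vision
import pickle
d=pickle.load(open("d0.pkl","rb"))
n={k:vision.get_image(k) for k in("top","scene")}; pickle.dump(n,open("d1.pkl","wb"))
c=lambda im,x,y,w,h:cv2.resize(im["pixels"][y:y+h,x:x+w,::-1],None,fx=3,fy=3,interpolation=cv2.INTER_CUBIC)
f=lambda d:np.hstack([c(d["top"],160,170,90,95),c(d["scene"],295,260,115,95)])
cv2.imwrite("pics/c3.png",np.vstack([f(d),f(n)]))
E
```

```text
(no output)
```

View pics/c3.png

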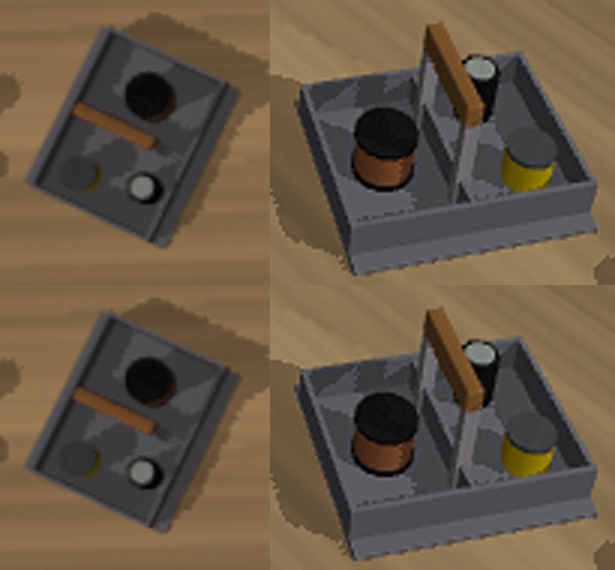

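The tray has not moved at all, so the fingers must have closed clear of the bar. I'll check where the fingertips really are, using the closed fingers in the wrist picture against the reported TCP.

```bash
python3 - <<'E'
from fit import *
from bench import vision,status
import pickle
np.set_printoptions(precision=4,suppress=True)
W=vision.get_image("wrist");p=status.read_position();R=Rot.from_rotvec(status.read_ee_rot()).as_matrix()
c=-W["R"].T@W["t"];print("pos",p,"cam in tool",R.T@(c-p));print(R)
for uv in[(273,259),(287,259),(302,259),(287,300)]:
    o,d=fray(W,uv);o=R.T@(o-p);d=R.T@d
    for x0 in(-.011,0,.011): s=(x0-o[0])/d[0];print(uv,x0,o+s*d)
# height of the bar: two wrist/top/scene views, bar's brown mask centroid
d=pickle.load(open("d1.pkl","rb"))
w=pickle.load(open("w.pkl","rb"))["t"]
def cen(im,x,y,ww,h):
    hsv=cv2.cvtColor(im["pixels"][y:y+h,x:x+ww],cv2.COLOR_RGB2HSV);m=cv2.inRange(hsv,(8,140,70),(18,255,255))
    n,l,s,cc=cv2.connectedComponentsWithStats(m);i=1+s[1:,4].argmax();print(s[i],cc[i]+[x,y]);return cc[i]+[x,y]
a=cen(d["top"],180,200,40,25);b=cen(d["scene"],340,265,30,40);e=cen(w,275,145,20,70)
rt,rs,rw=ray(d["top"],a),ray(d["scene"],b),fray(w,e)
print("TS",tri([rt,rs]),"WS",tri([rw,rs]),"TW",tri([rt,rw]))
# camera cross-check: tin/spool? turquoise cans in top and wrist at z~.0235 
def teal(im,f):
    hsv=cv2.cvtColor(im["pixels"],cv2.COLOR_RGB2HSV);m=cv2.inRange(hsv,(80,120,40),(100,255,255))
    n,l,s,cc=cv2.connectedComponentsWithStats(m);return [onz(f(im,cc[i]),.015)[:2] for i in range(1,n) if s[i,4]>30]
print(teal(d["top"],ray),teal(d["scene"],ray),teal(w,fray))
E
```

```text
pos [ 0.4248 -0.2536  0.19  ] cam in tool [ 0.0756 -0.0004 -0.1663]
[[-0.0491  0.9988  0.    ]
 [ 0.9988  0.0491  0.    ]
 [ 0.      0.     -1.    ]]
(273, 259) -0.011 [-0.011  -0.0086  0.0173]
(273, 259) 0 [ 0.     -0.0075 -0.006 ]
(273, 259) 0.011 [ 0.011  -0.0065 -0.0294]
(287, 259) -0.011 [-0.011   0.0001  0.0173]
(287, 259) 0 [ 0.      0.0001 -0.006 ]
(287, 259) 0.011 [ 0.011   0.     -0.0293]
(302, 259) -0.011 [-0.011   0.0095  0.0173]
(302, 259) 0 [ 0.      0.0082 -0.0061]
(302, 259) 0.011 [ 0.011   0.007  -0.0294]
(287, 300) -0.011 [-0.011   0.     -0.0302]
(287, 300) 0 [ 0.     -0.     -0.0475]
(287, 300) 0.011 [ 0.011  -0.0001 -0.0648]
[  5   4  27  16 122] [197.623  211.3279]
[  8   3  19  34 185] [357.373  284.4216]
[  6  10   9  55 450] [285.1489 181.6222]
TS (array([0.6325, 0.2192, 0.0708]), [np.float64(0.0011497159419273553), np.float64(0.0011497159419272451)]) WS (array([0.6327, 0.2189, 0.0713]), [np.float64(0.0014415013968854017), np.float64(0.0014415013968853215)]) TW (array([0.6333, 0.2179, 0.0721]), [np.float64(0.0002072769961796121), np.float64(0.0002072769961796625)])
[array([0.6545, 0.3413]), array([0.5986, 0.3505])] [array([-1.279 , -0.5152]), array([-0.7511, -0.3983]), array([-0.4871, -0.193 ]), array([-0.3982, -0.1916]), array([-0.2472, -0.0807]), array([-0.1076,  0.0116]), array([-0.0772, -0.0327]), array([ 0.053 , -0.0564]), array([0.0009, 0.0009]), array([0.0466, 0.0072]), array([0.0113, 0.1067]), array([0.1053, 0.0703]), array([0.6018, 0.3513]), array([0.6569, 0.3423])] [array([0.6552, 0.3408]), array([0.5995, 0.3498]), array([ 0.0707, -0.0578])]
```

The bar is where I expected: centre at (0.633, 0.218, 0.071) from three view pairs. The wrist picture suggests the shut fingertips sit about 29 mm behind the TCP, not 8 mm ahead of it. I'll check that independently by projecting the tool axis into the scene and top views.

```bash
python3 - <<'E'
from h import *
import pickle
a=pickle.load(open("d0.pkl","rb"));b=pickle.load(open("d1.pkl","rb"))
p=np.array([.4248,-.2536,.19])
for n in("scene","top"):
    B=b[n];df=np.abs(a[n]["pixels"].astype(int)-B["pixels"]).sum(2)
    for dz in np.arange(-.05,.075,.005):
        X=p+[0,0,dz];q=B["intrinsics"]@(B["R"]@X+B["t"]);u=q[:2]/q[2];i,j=np.round(u).astype(int)
        print(n,round(dz,3),u.round(1),df[j,i] if 0<=j<420 and 0<=i<560 else None,B["pixels"][j,i].tolist() if 0<=j<420 and 0<=i<560 else None)
E
```

```text
scene -0.05 [274.2 112.4] 6 [135, 112, 80]
scene -0.045 [274.2 110.4] 1 [131, 110, 77]
scene -0.04 [274.2 108.4] 3 [136, 112, 80]
scene -0.035 [274.2 106.4] 1 [140, 117, 82]
scene -0.03 [274.1 104.4] 4 [144, 122, 86]
scene -0.025 [274.1 102.4] 1 [137, 115, 80]
scene -0.02 [274.1 100.3] 2 [141, 118, 84]
scene -0.015 [274.1  98.3] 0 [151, 126, 90]
scene -0.01 [274.1  96.2] 4 [104, 85, 59]
scene -0.005 [274.1  94.1] 1 [53, 51, 46]
scene -0.0 [274.1  92. ] 3 [55, 58, 61]
scene 0.005 [274.1  89.9] 3 [57, 61, 62]
scene 0.01 [274.1  87.8] 1 [56, 61, 62]
scene 0.015 [274.1  85.7] 1 [58, 61, 63]
scene 0.02 [274.   83.5] 1 [57, 61, 63]
scene 0.025 [274.   81.4] 27 [69, 72, 71]
scene 0.03 [274.   79.2] 62 [39, 42, 42]
scene 0.035 [274.  77.] 53 [40, 42, 43]
scene 0.04 [274.   74.8] 15 [56, 58, 58]
scene 0.045 [274.   72.6] 112 [41, 43, 43]
scene 0.05 [274.   70.3] 94 [39, 41, 42]
scene 0.055 [274.   68.1] 99 [42, 44, 44]
scene 0.06 [274.   65.8] 42 [21, 22, 23]
scene 0.065 [274.   63.6] 23 [17, 18, 20]
scene 0.07 [273.9  61.3] 110 [27, 28, 30]
top -0.05 [443.2 312.6] 0 [122, 96, 65]
top -0.045 
[... 258 characters left out ...]
 [124, 98, 68]
top -0.01 [451.7 315.3] 2 [124, 99, 67]
top -0.005 [452.8 315.7] 12 [120, 97, 70]
top -0.0 [454. 316.] 72 [86, 78, 67]
top 0.005 [455.1 316.4] 111 [63, 64, 63]
top 0.01 [456.3 316.8] 102 [68, 69, 69]
top 0.015 [457.5 317.2] 110 [66, 67, 66]
top 0.02 [458.7 317.5] 108 [67, 69, 68]
top 0.025 [459.9 317.9] 106 [67, 69, 67]
top 0.03 [461.1 318.3] 134 [58, 59, 59]
top 0.035 [462.4 318.7] 200 [35, 36, 36]
top 0.04 [463.7 319.1] 261 [13, 15, 17]
top 0.045 [464.9 319.5] 262 [13, 14, 15]
top 0.05 [466.3 319.9] 259 [14, 15, 15]
top 0.055 [467.6 320.4] 267 [13, 12, 13]
top 0.06 [468.9 320.8] 258 [13, 13, 15]
top 0.065 [470.3 321.2] 261 [12, 12, 14]
top 0.07 [471.7 321.7] 260 [11, 12, 13]
```

All three views (wrist, scene, top) put the real shut fingertips 25–30 mm behind the reported TCP. That is about 37 mm short of the spec and explains the miss. I'll repeat the grasp 36 mm lower, with force checks and a check that the fingers have stopped on the bar.

```bash
cat > run.py <<'E'
from h import *
from bench import robot,vision,status,fingers
np.set_printoptions(precision=4,suppress=True)
g=down(TY)
robot.move_ptp([*TO,.12],g); fingers.ungrasp(); robot.movel([*TO,.055],feed=.12)
for z in(.045,.035,.024):
    robot.movel([*TO,z],feed=.06); f=status.read_wrist_force(); print(z,f)
    if abs(f[2])>5: break
fingers.grab(60); robot.dwell(.2); gap=status.read_finger_gap(); print("gap",gap,status.read_grip_force(),status.read_wrist_force(),status.read_position())
if gap>.006:
    robot.movel([*TO,.05],feed=.06); robot.dwell(.3); print("lift",status.read_finger_gap(),status.read_grip_force(),status.read_wrist_force(),status.read_wrist_torque())
print(status.read_time())
im=vision.get_image("wrist"); cv2.imwrite("pics/w4.png",im["pixels"][:,:,::-1])
E
python3 run.py
```

```text
0.045 [ 0.6573  0.1848 -0.067 ]
0.035 [0.1057 0.0355 0.4545]
0.024 [ 0.9519  1.0879 -0.2461]
gap 0.008663142356459333 59.03057634830475 [ 0.5278 -0.7893  1.7761] [0.6334 0.217  0.0242]
lift 0.009002222584854457 58.38806211948395 [-0.2957  0.141  -5.1052] [-0.0141 -0.0277 -0.001 ]
17.7833
```

The bar is held: gap 9 mm, weight about 5 N. Next I'll carry it over, lower it in front of the mouth and look.

```bash
python3 - <<'E'
from h import *
from bench import robot,vision,status
np.set_printoptions(precision=4,suppress=True)
robot.movel([*TO,.155],feed=.12)
robot.movel([.45,.0,.155],down((TY+HY)/2),feed=.15)
robot.movel(hp(-.150,0,.155),down(HY),feed=.15)
robot.movel(hp(-.150,0,.06),feed=.1); robot.dwell(.2); print(status.read_wrist_force(),status.read_finger_gap())
robot.movel(hp(-.150,0,.034),feed=.05); robot.dwell(.3); print(status.read_wrist_force(),status.read_wrist_torque(),status.read_position(),hp(-.15,0,.034),status.read_time())
im=vision.get_image("wrist"); cv2.imwrite("pics/w5.png",cv2.resize(im["pixels"][40:330,200:500,::-1],None,fx=2,fy=2,interpolation=cv2.INTER_CUBIC))
import pickle;pickle.dump(im,open("w5.pkl","wb"))
E
```

```text
[ 0.4914 -0.0409 -4.1273] 0.00899432939102209
[ 0.5093  0.3015 -4.5329] [ 0.0209 -0.0183 -0.0459] [ 0.4249 -0.2538  0.0342] [ 0.4247 -0.2537  0.034 ] 25.0167
```

View pics/w5.png

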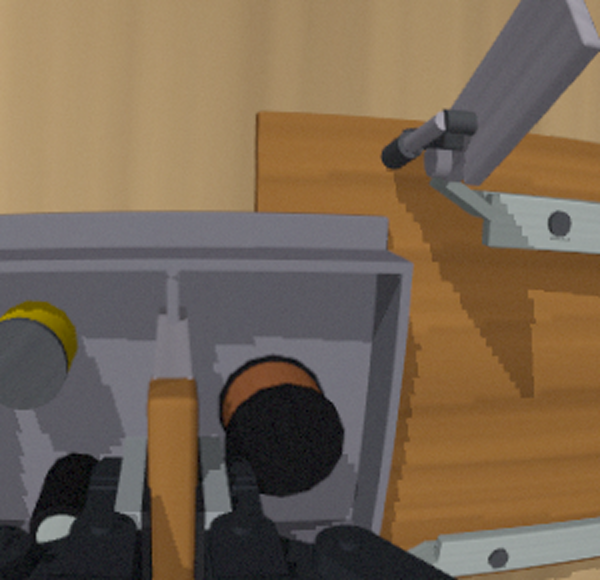

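The picture shows the tray held upright with its parts standing, the front left flange corner at (385,217), and the left rail's inner edge at about (490,245) to (600,253). I'll check the flange's lateral position numerically, then slide in stages with a force guard.

```bash
python3 - <<'E'
from fit import *
from bench import robot,vision,status
import pickle
np.set_printoptions(precision=4,suppress=True)
W=pickle.load(open("w5.pkl","rb"))
loc=lambda P:(np.array(P)-HO)@rot2(HY)
px=lambda u,v:(200+u/2-.25,40+v/2-.25)
for n,uv,z in[("fl",(270,212),.0138),("fl corner",(386,218),.0138),("rim corner",(410,264),.0358),("lipL in",(495,245),.022),("lipL in",(595,253),.022),("base FL",(258,112),.008),("railR front top in",(440,541),.022)]:
    print(n,loc(onz(fray(W,px(*uv)),z)[:2])*1000)
ok=True
for x in(-.125,-.10,-.085,-.07,-.05,-.03,-.015):
    robot.movel(hp(x,0,.034),feed=.06); f=status.read_wrist_force(); fl=rot2(-HY)@f[:2]
    print(x,fl,f[2],status.read_wrist_torque(),status.read_position()[2])
    if abs(fl[0])>12 or abs(fl[1])>15: ok=False; break
print(ok,status.read_time())
E
```

```text
fl [-122.2281   58.4174]
fl corner [-86.9429  57.773 ]
rim corner [-86.6936  47.7682]
lipL in [-53.512   52.2777]
lipL in [-14.382   51.8994]
base FL [-125.3858   87.6449]
railR front top in [-56.6651 -50.9327]
-0.125 [-0.29    0.0573] -5.069469298901894 [ 0.0353  0.0413 -0.0154] 0.03376871410949239
-0.1 [-0.2074 -0.4681] -3.442550281165194 [0.0039 0.0882 0.0124] 0.03379842379423039
-0.085 [-0.9515 -0.1401] -4.2022397765382 [-0.015  -0.0128  0.0156] 0.03398976525610478
-0.07 [-0.3086 -0.2347] -5.207494521593167 [0.0527 0.0203 0.0421] 0.033973895789900295
-0.05 [-0.0886  0.0081] -4.747386613727325 [0.0182 0.0425 0.0125] 0.033862430399970354
-0.03 [-0.3287  0.5086] -4.457276465927846 [0.0068 0.0262 0.0083] 0.033879406903852875
-0.015 [-0.5983  0.5258] -4.794559704751846 [-0.0286  0.0246  0.0286] 0.033970894590164946
True 28.3667
```

It slides freely. Tray x reads about 1.8 mm short of the tool, so I'll creep forward until it touches the back stop, lower it, release and retreat upward.

```bash
python3 - <<'E'
from fit import *
from bench import robot,vision,status,fingers
import pickle
np.set_printoptions(precision=4,suppress=True)
robot.movel(hp(-.004,0,.034),feed=.05)
for x in np.arange(-.003,.0061,.001):
    robot.movel(hp(x,0,.034),feed=.03); f=status.read_wrist_force(); fl=rot2(-HY)@f[:2]
    if fl[0]<-4: break
print("stop at",x,fl,(status.read_position()[:2]-HO)@rot2(HY))
for z in np.arange(.033,.0299,-.001):
    robot.movel(hp(x,0,z),feed=.03); f=status.read_wrist_force()
    if f[2]>-1.5: break
print("z",z,f); robot.dwell(.2)
fingers.ungrasp(); robot.dwell(.2)
robot.movel(hp(x,0,.17),feed=.15); robot.dwell(.2)
W=vision.get_image("wrist");pickle.dump(W,open("w6.pkl","wb"));cv2.imwrite("pics/w6.png",W["pixels"][:,:,::-1]); print(status.read_time())
E
```

```text
stop at 0.003 [-5.4968 -0.1047] [ 0.0017 -0.0002]
z 0.032 [-7.8045  0.7651  4.1597]
33.425
```

View pics/w6.png

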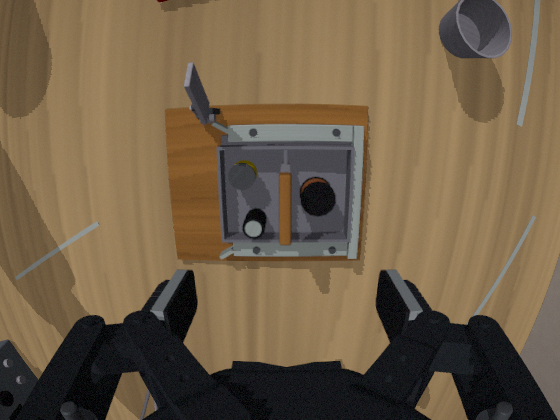

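The tray sits between the rails against the back stop, with all three parts upright and the flap still open at (198,95). Now I'll push the flap over with the fingers shut, using the corrected tip height.

```bash
python3 - <<'E'
from fit import *
from bench import robot,vision,status,fingers
import pickle
np.set_printoptions(precision=4,suppress=True)
robot.move_ptp(hp(-.0725,.16,.17),down(HY)); fingers.grab(20)
robot.movel(hp(-.0725,.16,.042),feed=.15); print(status.read_wrist_force())
for y in(.145,.135,.125,.115,.105,.095,.085,.078):
    robot.movel(hp(-.0725,y,.042),feed=.06); f=status.read_wrist_force();print(y,rot2(-HY)@f[:2],f[2])
    if np.linalg.norm(f)>25: break
robot.dwell(.5)
robot.movel(hp(-.0725,y+.01,.2),feed=.15)
robot.move_ptp(hp(-.04,.04,.25),down(HY)); robot.dwell(.3)
n={k:vision.get_image(k) for k in("wrist","scene")};pickle.dump(n,open("w7.pkl","wb"))
W=n["wrist"]["pixels"];S=cv2.resize(n["scene"]["pixels"][140:220,165:305],None,fx=2,fy=2)
W=W[60:360,60:460].copy();o=np.zeros((300,680,3),np.uint8);o[:,:400]=W;o[:160,400:680]=S
cv2.imwrite("pics/fin.png",o[:,:,::-1]);print(status.read_time())
E
```

```text
[-0.1573  0.6983 -0.8827]
0.145 [-1.0269  0.2992] 0.06409392201447478
0.135 [0.574  0.3433] -0.1836186343870353
0.125 [0.8637 3.154 ] 1.3828582584838243
0.115 [-0.0322  1.4874] 0.1828201326277178
0.105 [0.5342 0.2534] 0.012541968386320462
0.095 [-0.4322 -0.3309] -0.6926835605654926
0.085 [-0.4623  0.0696] -0.06828101132758921
0.078 [-0.0283 -0.4657] -0.549174808536736
41.0167
```

View pics/fin.png

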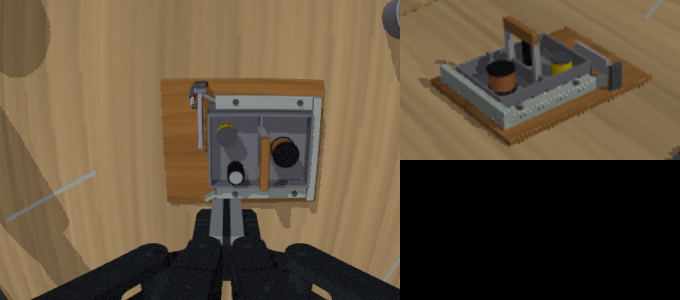

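The flap lies shut across the front of the tray, from (200,92) to (200,148). The tray is home, the parts are standing and the arm is clear.

```bash
python3 -c "
from bench import order
print(order.finish_job())"
```

```text
the job is handed in; nothing more can be done
None
```

The job is handed in: the last pictures show the tray home against the back stop, all three parts standing and the flap shut; the first grasp missed because the real fingertips sit about 37 mm short of the spec, and the second, lower one held.

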